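# Flip out the wiring panel's side stand and hold the panel upright

### The job

The wiring panel in its tube frame lies face down on the bench. While it lies there, swing its folded stand out over centre until it rests on its stop, then raise the frame by its carrying grip until it stands upright on its lower tube with the stand's rubber foot bearing on the bench. It is nose-heavy and would fall on its face, so finish with the grip held firmly in the gripper, keeping the frame back on its stand; leave the tools and parts around it alone.

Things in the scene. Friction and masses are not known exactly. Their poses are not given: they have to be found in the camera images.
- frame: Wiring panel in a tube frame, 0.84 kg (13 % either way), 248 wide x 253 tall, 18 mm tube, 4 mm grey plate in it. Origin: mid lower tube axis. x: up the frame; y: across; z: out of its back. Starts face down, back up, x pointing away from the robot within 19 deg, origin 55 mm up. Raised by its top, it ends with its back and stand facing the robot, origin 11 mm up.
- centre_of_mass (a point): Frame's centre of mass (stand folded): 82 mm up the frame, 16 mm towards +y, 10 mm in front of the tube plane. So, upright, it falls forwards (away from the robot) if let go. On lower tube and stand's foot together it leans back 2 deg.
- guard_end (a point): Lower end of the front guard bars (10 mm rods, 55 mm proud of the tube plane) on which the frame lies: 28 mm up the frame, on the rods' axis 50 mm in front. Raised by its top the frame turns about this end for the first 60 deg, then stands on rubber sleeves (22 mm diameter) on its lower tube.
- grip: Black plastic carrying grip: sleeve 28 mm diameter, 100 long, round the middle of the top tube, 235 mm up the frame from frame. Origin: its middle; y: along the tube. It turns freely about y, so a gripper holding it may keep pointing down while the frame swings up. Open gap of 51 mm between grip and plate.
- stand (a joint): Swing a of the stand, rad. 0: folded, leg along the frame's +y across its back. 1.745: out on its stop. Leg direction from the pivot, in the frame's axes: cos(a) y + sin(a) (-cos35deg x + sin35deg z). The over-centre spring drives it to 0 below about 0.87 and to 1.745 above, with up to 0.17 N m.
- stand_pivot (a point): Stand's pivot, on the leg's axis: 98 mm up the frame, 42 mm off its middle towards -y, 34 mm out of the back. The leg is a round 12 mm alloy bar (28 mm across at the pivot); nothing else on the frame's back rises over 21 mm, away from the pivot's bracket.
- stand_foot: Black rubber foot, 18 mm diameter, 43 long with round ends, at the leg's end. Origin: centre of its outer round end, 119.5 mm from stand_pivot. Folded it lies at frame y = +77 mm; out, with the frame upright, it stands 100 mm behind the lower tube.
- bench: The plywood bench, its top at height 0.
- dish: Bystander: open steel parts dish, 100 mm across, 30 mm high. Origin: centre of its underside.
- tape: Bystander: roll of yellow tape lying flat, 100 mm across, 25 mm high. Origin: centre of its underside.
- crimper: Bystander: red-handled crimping pliers lying flat, 210 mm long. Origin: on the bench under the handles' joint.

How it is judged (in metres and radians):
On the way, in this order (a step that is already met when the one before it is completed fails the run):
1. the stand is swung out onto its stop while the frame lies face down (value of joint stand above 1.65 rad and angle between frame's own x axis and vertical above 1.2 rad), for 0.3 s.
2. the raised frame is brought back on its stand, whose foot takes load (contact force between stand_foot and bench above 0.3 N and angle between frame's own x axis and vertical below 0.2 rad and contact force between the fingers and grip above 2 N), for 0.1 s.
At the end, for the whole second after the job is handed in: The stand is out on its stop (over 1.65 rad), the frame is within 0.12 rad of upright and still, lower tube on the bench (axis under 18 mm) and stand's foot on the bench (end's centre, nominally 9 mm up, under 12 mm), the fingers hold the grip (over 5 N) and nothing else props the frame (value of joint stand above 1.65 rad and angle between frame's own x axis and vertical below 0.12 rad and height (world z) of frame below 0.018 m and height (world z) of stand_foot below 0.012 m and contact force between the fingers and grip above 5 N and angular speed of frame below 0.15 rad/s and contact force between frame and dish below 0.1 N and contact force between frame and tape below 0.1 N and contact force between frame and crimper below 0.1 N); the arm keeps its last pose, push and grip.
It fails at once if the dish is moved by more than 30 mm (distance of dish from where it was at the start of the episode above 0.03 m).
It fails at once if the tape is moved by more than 30 mm (distance of tape from where it was at the start of the episode above 0.03 m).
It fails at once if the crimper is moved by more than 30 mm (distance of crimper from where it was at the start of the episode above 0.03 m).
It also fails if it takes over 58 s, if anything falls off the work surface, if the arm or the gripper's body presses on something with over 40 N, if the wrist force passes 120 N, or if a joint passes its speed limit or range.

### The arm

A 7-joint arm with a two-finger parallel gripper is mounted at the origin on the work surface. World frame = base frame: x ahead of the robot, y to its left, z up, the work surface at z = 0. Lengths are in mm, angles in rad, forces in N, time in s.
With the tool pointing down it reaches from about 400 to 875 mm from the base axis. Payload 19.3 kg.
Tool frame: the origin (TCP) lies at the very end of the fingers, on their centre line; the grasp point (between the pads) lies 19 mm behind it (grip_point_offset is the z of the grasp point in the tool frame, in mm); z points along the fingers, y is the line along which they close (so a half turn about z gives the same grasp; the last joint's range is limited). The gripper opens to 85 mm and grips with 20 to 120 N. Pads are 22 mm wide; open, the fingers measure 114 mm over their backs; the gripper's body (76 mm by 85 mm) begins 54 mm behind the grasp point. The pads swing forward as they close: fully open they stand 13 mm farther back than shut.
Start: joints at [-0.07, 0.521, -0.036, 1.599, 0.021, 1.021, -0.113], TCP at [624.992, -0.025, 231.291] pointing down, gripper open.
Joint ranges: [-2.91, 2.91], [-0.3, 2.13], [-1.5, 1.42], [0.17, 2.43], [-1.26, 4.41], [0.16, 1.93], [-2.52, 2.52]. Speed limits (rad/s): [1.89, 1.89, 2.39, 2.39, 3.01, 3.01, 3.01].

### API

Orientations are given as a 3x3 rotation matrix whose columns are the frame's x, y, z axes.
In Python, from workcell import movep, movel, goto_joints, open_gripper, clamp, wait, inverse_kinematics, read_state, camera, PlanningError, finish_job, grip_point_offset gives the robot as it stands. Calls block until the motion is done:
- movep(position, orientation): joint-space move of the TCP to a pose.
- movel(position, frame=None, max_speed=150, guard=None): straight line of the TCP; frame=None keeps the orientation; max_speed is the mean speed in mm/s. With guard (N) it stops when the force on the tool has changed by that much, and returns True; else False.
- goto_joints(angles): joint-space move.
- open_gripper() and clamp(): open the fingers fully, or close them until they stop; the grip force is fixed at half the most.
- wait(seconds).
- inverse_kinematics(position, orientation): joint angles nearest the present ones, or None.
- read_state(): the state.
- camera(name): name is "scene" or "side" or "wrist"; returns a dict with "image" (400x640x3 uint8, blue, green, red), "range_z" (400x640 float32, mm along the optical axis (not along the pixel's ray), 0 where there is no reading), "fx", "fy", "cx", "cy" (pixels), "cam_to_world" (4x4, takes a point from camera to world coordinates). Camera axes: x right, y up, looking along -z (the intrinsics and any distortion apply to the point x, -y, -z); pixel columns grow to the right and rows downward; lengths in mm; the calibration is good to about 2 mm. The wrist camera is an equidistant fisheye: a pixel r from the principal point sees the ray r / f radians off the axis. A picture is of the moment at which its call begins.
A pose or a line that the arm cannot do raises PlanningError and nothing moves.
- finish_job(): hands the job in; it is judged then, once.
The state is a dict: "time": time; "qpos": joint angles; "qvel": joint speeds; "joint_efforts": joint torques, N m; "eef_pos": TCP position; "tool_rot": TCP orientation; "ft_force": force on the tool from outside, world axes, zero at the start; "torque": the same for the moment, N m; "finger_gap": finger opening in mm; "gripper_force": force on a finger pad.
Only numpy, scipy, OpenCV 4.12 (cv2) and the standard library are available. Lean on these libraries where they do the work, as an engineer would, in place of code of your own. Each camera call takes 0.05 s, during which the arm holds its last target. There are 200 camera calls.

## Working session

There is one attempt and no reset: what is moved stays moved. The work goes in short steps, each a Python script; the robot and the scene stay as the last script left them, time stands still between calls to the robot, and variables do not carry over. Pictures are saved under pics/ and viewed, at most 10 in all, crops included, and the job is handed in when it is done.

```bash
mkdir -p pics; ls
python3 - <<'E'
from workcell import *
import cv2,numpy as np,pickle
d={}
for n in("scene","side","wrist"):
    c=camera(n);d[n]=c;cv2.imwrite(f"pics/{n}0.png",c["image"]);print(n,c["fx"],c["cx"],c["cy"],np.round(c["cam_to_world"],3).tolist(),(c["range_z"]>0).mean())
pickle.dump(d,open("d0.pkl","wb"))
print(read_state(),grip_point_offset)
E
```

```text
pics
scene 385.40059731193753 319.72975771689465 206.2425954944653 [[-0.084, -0.778, 0.622, 1308.956], [0.996, -0.064, 0.054, 67.571], [-0.002, 0.625, 0.781, 1110.466], [0.0, 0.0, 0.0, 1.0]] 0.99578125
side 433.4799350547261 316.6422988251939 200.04744522968807 [[-0.739, 0.436, -0.514, -121.109], [-0.674, -0.466, 0.573, 682.404], [0.011, 0.77, 0.638, 885.572], [0.0, 0.0, 0.0, 1.0]] 0.99601953125
wrist 309.70691628693146 322.8550379462701 202.98837289572182 [[1.0, 0.0, 0.0, 625.685], [-0.0, 0.959, 0.285, 72.091], [-0.0, -0.285, 0.959, 373.549], [0.0, 0.0, 0.0, 1.0]] 0.99414453125
{'time': 0.15, 'qpos': array([-0.07018609,  0.52186163, -0.03633093,  1.59987008,  0.02120225,
        1.02113076, -0.11280225]), 'qvel': array([ 0.00093522, -0.00069795,  0.00110601, -0.00230019,  0.00011256,
        0.00024103, -0.00153535]), 'joint_efforts': array([ 4.00798544e-04, -9.27376485e+01,  1.98035471e+00, -3.70049715e+01,
        1.79930578e-02,  6.46477114e-03, -1.41420460e-05]), 'eef_pos': array([ 6.24738082e+02, -3.80124334e-02,  2.30870055e+02]), 'tool_rot': array([[ 2.43659747e-05,  9.99999610e-01, -8.82697498e-04],
       [ 9.99999998e-01, -2.44197475e-05, -6.09079906e-05],
       [-6.09295221e-05, -8.82696012e-04, -9.99999609e-01]]), 'ft_force': array([1.40103378, 1.60331499, 0.67651978]), 'torque': array([0.02559913, 0.01573041, 0.01661675]), 'gripper_force': 0.0, 'finger_gap': 85.33671341105409} -18.700000000000003
```

View pics/scene0.png

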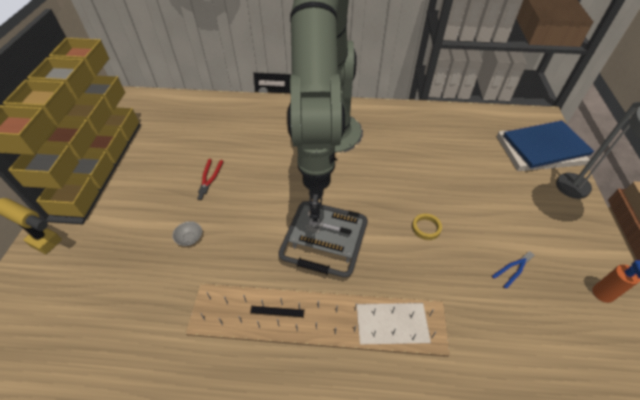

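View pics/side0.png

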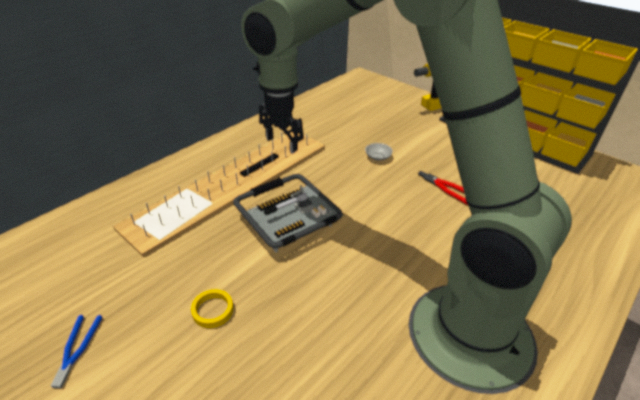

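View pics/wrist0.png

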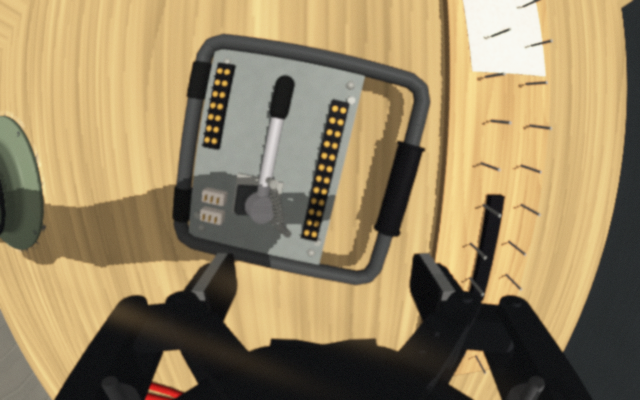

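The wrist view shows the frame clearly: grip at about (400,190), foot at (283,95), pivot at (262,205), and black sleeves on the lower tube at (199,80) and (182,205). I'll take a second wrist view and triangulate.

```bash
cat > h.py <<'E'
import numpy as np,cv2
from workcell import *
def ray(c,u,v,wrist=True):
    x=(u-c["cx"])/c["fx"];y=(v-c["cy"])/c["fy"]
    if wrist:
        r=np.hypot(x,y);s=np.tan(r)/max(r,1e-9);x*=s;y*=s
    M=c["cam_to_world"];d=np.array([x,-y,-1.])
    return M[:3,3],M[:3,:3]@d          # point = o + range_z*d
def pix(c,P):
    M=c["cam_to_world"];p=M[:3,:3].T@(np.asarray(P)-M[:3,3]);x,y=p[0]/-p[2],-p[1]/-p[2]
    r=np.hypot(x,y);s=np.arctan(r)/max(r,1e-9)
    return c["cx"]+c["fx"]*x*s,c["cy"]+c["fy"]*y*s
def tri(rs):
    A=0;b=0
    for o,d in rs:
        d=d/np.linalg.norm(d);P=np.eye(3)-np.outer(d,d);A=A+P;b=b+P@o
    p=np.linalg.solve(A,b);return p,[round(float(np.linalg.norm(np.cross(p-o,d/np.linalg.norm(d)))),1) for o,d in rs]
def blob(c,u,v,w=45,thr=42,area=(150,3500)):
    """dark, elongated blob nearest (u,v): min-area rectangle"""
    m=(c["image"].max(2)<thr).astype(np.uint8)
    k=np.zeros_like(m);cv2.circle(k,(int(u),int(v)),w,1,-1);m=cv2.morphologyEx(m*k,cv2.MORPH_OPEN,np.ones((5,5)))
    n,l,s,ce=cv2.connectedComponentsWithStats(m)
    i=min((i for i in range(1,n) if area[0]<s[i,4]<area[1]),key=lambda i:np.hypot(*(ce[i]-(u,v))))
    q=np.argwhere(l==i)[:,::-1].astype(np.float32)
    return cv2.minAreaRect(q),s[i]
def DOWN(psi): # tool y along frame x
    y=np.array([np.cos(psi),np.sin(psi),0]);z=np.array([0,0,-1.]);return np.c_[np.cross(y,z),y,z]
E
python3 - <<'E'
from h import *
import pickle
c=pickle.load(open("d0.pkl","rb"))["wrist"]
s=read_state();p=s["eef_pos"]
movel([p[0],p[1]-60,p[2]+90]);wait(.2);c2=camera("wrist");cv2.imwrite("pics/w2.png",c2["image"])
pickle.dump([c,c2],open("d1.pkl","wb"))
for n,u,v,w in(("grip",400,190,62),("foot",283,97,30),("sl+",199,80,26),("sl-",182,205,26)):
    try:
        b,st=blob(c,u,v,w);o,d=ray(c,*b[0]);z=c["range_z"][int(b[0][1]),int(b[0][0])];P=o+z*d
        print(n,b,st,"range pt",P.round(1))
        e=pix(c2,P);b2,st2=blob(c2,*e,w);print("   v2 exp",np.round(e),b2)
        print("   tri",tri([(o,d),ray(c2,*b2[0])]))
    except Exception as ex:print(n,repr(ex))
for q in((262,205),(505,210),(475,170)):
    o,d=ray(c,*q);print(q,(o+c["range_z"][q[1],q[0]]*d).round(1))
E
```

```text
grip ((397.9058837890625, 189.36720275878906), (23.608531951904297, 94.2130355834961), 15.572542190551758) [ 376  143   45   92 2115] range pt [703.5  -4.1  67.3]
   v2 exp [384. 128.] ((384.38201904296875, 128.98655700683594), (18.6418514251709, 76.36386108398438), 13.626996040344238)
   tri (array([705.73745678,  -6.10993535,  59.11232989]), [0.1, 0.1])
foot ((281.5117492675781, 96.44705200195312), (17.2459716796875, 40.782928466796875), 12.52880859375) [271  77  22  40 655] range pt [589.2  87.9  97.9]
   v2 exp [292.  51.] ((291.61767578125, 52.029415130615234), (12.854386329650879, 29.346811294555664), 14.03624439239502)
   tri (array([588.27283957,  88.3379107 ,  90.38148275]), [0.0, 0.0])
sl+ ((198.67901611328125, 79.66903686523438), (16.240875244140625, 36.636390686035156), 10.885526657104492) [189  62  21  37 582] range pt [498.1 112.8  65.9]
   v2 exp [225.  42.] ((224.8588104248047, 42.63529586791992), (12.798896789550781, 28.417892456054688), 12.52880859375)
   tri (array([496.52008142, 113.29665123,  62.17156734]), [0.0, 0.0])
sl- ((181.5337677001953, 206.11163330078125), (16.416311264038086, 39.54641342163086), 4.969740867614746) [174 187  18  40 587] range pt [466.8 -23.3  64.7]
   v2 exp [205. 144.] ((205.14617919921875, 144.33078002929688), (12.527507781982422, 28.155881881713867), 7.125016689300537)
   tri (array([466.77061751, -23.24548613,  64.73856072]), [0.1, 0.1])
(262, 205) [568.2 -11.7  98. ]
(505, 210) [874.3 -43.3  18.7]
(475, 170) [818.1  10.   17.9]
```

Heights agree with the text: sleeve tops at 66, foot top at 98, grip top at 67. Yaw is about -0.22. Next I swing the stand out with the closed fingers.

Run:
```python
from h import *
psi=-0.22;R=DOWN(psi);fx=np.array([np.cos(psi),np.sin(psi),0]);fy=np.array([-np.sin(psi),np.cos(psi),0]);fz=np.array([0,0,1.])
foot=np.array([588.3,88.2,89.5]);piv=foot-107*fy
print("pivot",piv)
def leg(a,r=100,off=18):
    k=np.cos(35*np.pi/180);s=np.sin(35*np.pi/180)
    p=piv+r*(np.cos(a)*fy+np.sin(a)*(-k*fx+s*fz))
    n=k*np.cos(a)*fx+np.sin(a)*fy;n/=np.linalg.norm(n)
    return p+off*n-[0,0,5]
clamp()
st=leg(0,off=48)
movep(st+[0,0,60],R);movel(st,R,max_speed=80)
print(read_state()["eef_pos"].round(1),st.round(1))
f0=read_state()["ft_force"]
movel(leg(0),R,max_speed=40);print((read_state()["ft_force"]-f0).round(1))
for a in np.radians(range(9,73,9)):
    movel(leg(a),R,max_speed=60);s=read_state();print(round(np.degrees(a)),(s["ft_force"]-f0).round(1),round(s["time"],1))
wait(.3)
p=read_state()["eef_pos"];movel(p+40*fy+15*fx+[0,0,60],R);wait(.2)
c=camera("wrist");cv2.imwrite("pics/w3.png",c["image"]);c=camera("side");cv2.imwrite("pics/s3.png",c["image"][120:300,180:420])
```

```text
pivot [564.94943033 -16.22102708  89.5       ]
[633.9  71.   84.9] [633.6  70.9  84.5]
[4.5 0.3 2.4]
9 [ 3.6 -0.4  2.5] 5.1
18 [ 3.1 -1.3  1.5] 5.5
27 [ 1.2 -0.5  1. ] 6.0
36 [ 0.9  1.3 -0.3] 6.4
45 [ 0.3  0.7 -0.5] 6.8
54 [-0.1  0.3  0.2] 7.2
63 [ 0.3  0.2 -0. ] 7.6
72 [-0.1  0.6 -0.2] 8.1
```

View pics/w3.png

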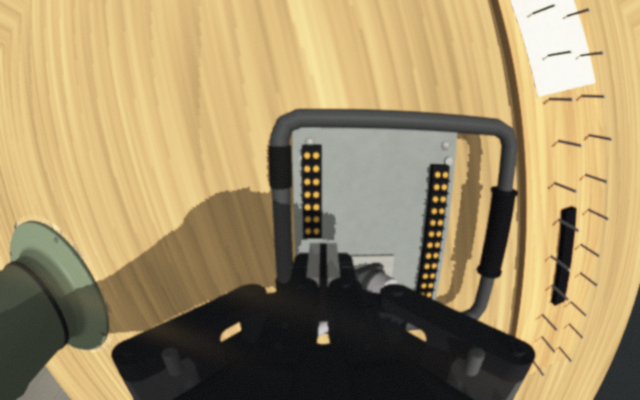

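The leg no longer lies across the plate, so it has swung out. I'll open the fingers, confirm with the camera, and re-measure the grip.

Run:
```python
from h import *
R=DOWN(-0.22)
p=read_state()["eef_pos"];movel([p[0],p[1],250],R)
movep([640,-40,250],R);open_gripper();wait(.2)
c=camera("wrist");movel([660,-80,290],R);wait(.2);c2=camera("wrist")
cv2.imwrite("pics/w4.png",c["image"])
import pickle;pickle.dump([c,c2],open("d4.pkl","wb"))
for n,P,w in(("grip",(705,-5,60),62),("sl+",(497,113,64),30)):
    try:
        e,e2=pix(c,P),pix(c2,P);b,_=blob(c,*e,w);b2,_=blob(c2,*e2,w);o,d=ray(c,*b[0])
        print(n,b,"rng",(o+c["range_z"][int(b[0][1]),int(b[0][0])]*d).round(1),"tri",tri([(o,d),ray(c2,*b2[0])]))
        if n=="grip":
            cor=cv2.boxPoints(b);i=np.argsort(cor[:,1]);E=[cor[i[:2]].mean(0),cor[i[2:]].mean(0)]
            W=[(lambda o,d:o+d*(57-o[2])/d[2])(*ray(c,*q)) for q in E];g=W[0]-W[1];print("ends",W,"len",np.linalg.norm(g),"psi",np.arctan2(-g[0],g[1]))
    except Exception as ex:print(n,repr(ex))
print("foot exp px",pix(c,(467,-16,156)))
u,v=map(int,pix(c,(467,-16,156)))
H=c["range_z"];best=[]
for y in range(max(0,v-40),min(400,v+40),2):
    for x in range(max(0,u-40),u+40,2):
        if H[y,x]>0:
            o,d=ray(c,x,y);P=o+H[y,x]*d
            if 90<P[2]<200:best.append(P)
best=np.array(best);print(len(best),best[np.argsort(best[:,2])[-5:]].round(0) if len(best) else"")
print(read_state()["time"])
```

```text
grip ((374.3980712890625, 137.0799560546875), (22.911304473876953, 92.16272735595703), 1.3478872776031494) rng [704.3  -4.8  69.8] tri (array([706.66742126,  -6.02662481,  56.1864418 ]), [0.4, 0.4])
ends [array([717.57297739,  43.08712602,  57.        ]), array([695.33157848, -56.64814447,  57.        ])] len 102.18514572099096 psi -0.21941414165582962
sl+ ((169.5, 81.5), (33.0, 13.0), 90.0) rng [497.5 112.8  63.5] tri (array([494.20793406, 114.55880274,  56.48521652]), [0.1, 0.1])
foot exp px (np.float64(134.70379453236092), np.float64(219.90567780225743))
213 [[467. -18. 165.]
 [469. -18. 165.]
 [465. -17. 166.]
 [466. -14. 166.]
 [468. -16. 166.]]
12.325
```

View pics/w4.png

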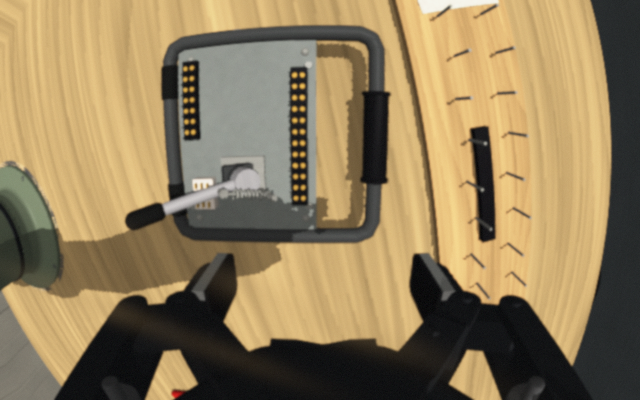

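The stand is confirmed on its stop: foot top at (467,-16,166) against a prediction of (467,-16,165). The grip is at about (706,-6), yaw -0.22, and the frame hasn't shifted. Next I grasp the grip and raise the frame along the arc.

```bash
cat >> h.py <<'E'
psi=-0.22;R=DOWN(psi);fx=np.array([np.cos(psi),np.sin(psi),0]);fy=np.array([-np.sin(psi),np.cos(psi),0])
G0=np.array([706,-6,0.])+8*fy
T0=np.radians(55)
def arc(t): # (forward of start, height) of grip axis
    t=np.radians(t)
    g=lambda t:(207*np.cos(t)-50*np.sin(t)-207,5+207*np.sin(t)+50*np.cos(t))
    if t<=T0:return g(t)
    of=-207-28*np.cos(T0)-50*np.sin(T0)-11*(t-T0)
    return of+235*np.cos(t),11+235*np.sin(t)
E
python3 - <<'E'
from h import *
W=[arc(t) for t in range(0,93,5)]+[arc(92)];print(W[-1],G0+W[-1][0]*fx)
bad=[i for i,w in enumerate(W) if inverse_kinematics(G0+w[0]*fx+[0,0,w[1]-20],R) is None]
print("bad",bad)
if bad:raise SystemExit
movep(G0+[0,0,130],R);movel(G0+[0,0,34],R,max_speed=100)
clamp();s=read_state();print(s["finger_gap"],s["gripper_force"],s["eef_pos"].round(1),s["ft_force"].round(1))
z0=s["eef_pos"][2]-55
for t in range(6,79,6):
    f,h=arc(t);movel(G0+f*fx+[0,0,h+z0],R,max_speed=70)
    s=read_state();print(t,s["ft_force"].round(1),round(s["finger_gap"],1),round(s["time"],1))
wait(.2);c=camera("side");cv2.imwrite("pics/s5.png",c["image"])
E
```

```text
(np.float64(-279.3226142129835), np.float64(245.85684434948752)) [435.15561023  62.76364841   0.        ]
bad []
26.09725173618961 58.672921657562256 [707.9   1.8  34.2] [0.2 0.3 3.8]
6 [ 0.2 -0.2 -2.6] 26.5 15.2
12 [ 0.3  0.8 -2.3] 26.2 15.7
18 [ 0.7 -0.2 -1.8] 26.5 16.2
24 [-0.2  0.8 -2.3] 26.6 16.6
30 [ 1.8 -0.4 -0.7] 26.3 17.1
36 [1.3 0.4 0. ] 26.5 17.6
42 [-0.1  0.7 -1.7] 26.3 18.1
48 [-0.9  1.3 -3.1] 26.4 18.5
54 [-0.3  0.3 -2. ] 26.4 19.0
60 [ 2.5 -0.9 -0.8] 26.6 19.5
66 [ 3.  -2.4  3.3] 26.5 20.0
72 [ 2.6 -0.8  5.7] 26.3 20.5
78 [ 1.7 -1.3  6.1] 26.8 21.0
```

View pics/s5.png

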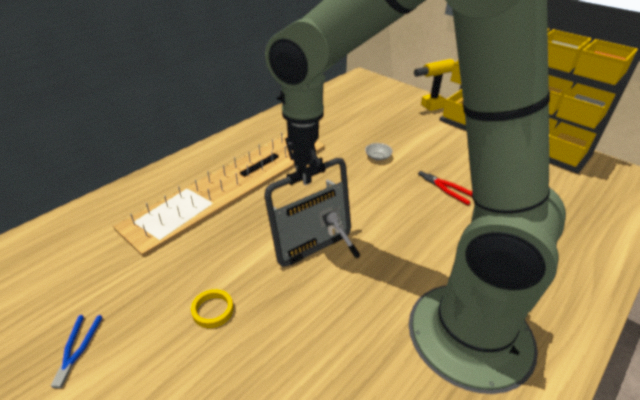

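The frame is up at about 78° on its lower tube with the stand out. I'll bring it back slowly.

Run:
```python
from h import *
z0=34.2-55
for t in (82,85,87,88,89,90,91,92,92.5):
    f,h=arc(t);movel(G0+f*fx+[0,0,h+z0],R,max_speed=25);wait(.15)
    F=np.mean([(wait(.02),read_state()["ft_force"])[1] for _ in range(6)],0);s=read_state()
    print(t,"back",round(F@fx,2),"lat",round(F@fy,2),"z",round(F[2],2),s["eef_pos"].round(1),round(s["time"],1))
for n in("side","wrist","scene"):
    c=camera(n);cv2.imwrite(f"pics/{n}6.png",c["image"]);import pickle;pickle.dump(c,open(f"{n}6.pkl","wb"))
im=cv2.imread("pics/side6.png")[130:290,220:420];cv2.imwrite("pics/s6c.png",cv2.resize(im,None,fx=3.5,fy=3.5))
```

```text
82 back 1.87 lat -0.7 z 7.57 [477.6  53.3 222.8] 22.4
85 back 1.17 lat -1.21 z 8.44 [465.   56.1 224.3] 23.3
87 back 0.96 lat -1.09 z 8.33 [456.6  58.  224.8] 24.0
88 back 0.84 lat -1.07 z 8.58 [452.4  59.  225. ] 24.6
89 back 0.65 lat -1.29 z 8.67 [448.2  59.9 225.1] 25.2
90 back 0.33 lat -1.01 z 8.33 [444.   60.8 225.1] 25.8
91 back 0.32 lat -0.95 z 8.3 [439.7  61.8 225.1] 26.3
92 back -0.02 lat -0.83 z 8.68 [435.5  62.7 225. ] 26.9
92.5 back 3.13 lat 0.16 z 7.08 [434.   63.3 225. ] 27.4
```

View pics/s6c.png

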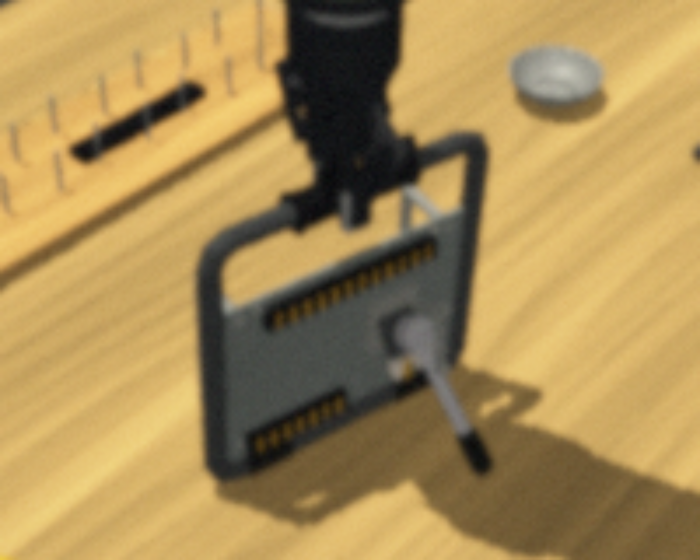

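The foot touched at 92.5°: the backward force jumped to 3 N while the tube stayed pressed down. I'll check that it's steady and check the heights, then hand in.

Run:
```python
from h import *
wait(.8)
for _ in range(3):
    wait(.1);s=read_state();print(s["ft_force"].round(1),s["gripper_force"],round(s["finger_gap"],1))
c=camera("side");H=c["range_z"]
def pt(u,v):
    o,d=ray(c,u,v,False);return (o+H[v,u]*d).round(0)
for q in((284,260),(295,258),(338,241),(335,242),(357,263),(354,258),(345,243)):print(q,pt(*q))
ok=abs(s["ft_force"]@fx-3)<2 and s["gripper_force"]>30
if ok:finish_job();print("handed in",read_state()["time"])
```

```text
[ 3.2 -0.6  7.4] 60.58557093143463 26.1
[3.4 0.  6.4] 60.58485925197601 26.4
[ 4.6 -1.   7.1] 60.58431923389435 26.2
(284, 260) [458. 161.  37.]
(295, 258) [445. 134.  33.]
(338, 241) [415.  -9.  12.]
(335, 242) [418.   0.  13.]
(357, 263) [322.  22.  16.]
(354, 258) [333.  23.  28.]
(345, 243) [-121.  682.  886.]
the job is handed in; nothing more can be done
the job is handed in; nothing more can be done
```

I swung the stand out onto its stop, raised the frame upright onto its lower tube and stand foot, and handed the job in with the grip held at about 60 N; the tools and parts around it looked undisturbed, and no verdict came back.

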